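# Torque the coaxial load with the break-over wrench

## Task

One of the two aluminium filter boxes has a long break-over torque wrench with a black grip already sitting on its upright coaxial nut. Push the wrench by its grip clockwise (seen from above) to tighten the nut until the wrench's breakaway joint gives and the handle stays clearly folded, then stop without forcing the nut any further, and let go. Leave the short plain spanner on the other box and the flux bottle alone.

Things in the scene. Friction and masses are not known exactly. Their poses are not given: they have to be found in the camera images.
- torque_nut (a joint): Turn of the brass hex nut (19 mm across flats) on the box with the long torque wrench, together with the wrench's steel head, rad; grows clockwise seen from above, which tightens. It starts between 0 and 0.2. The turning moment rises from 0.8 N m at 0 by 1.2 N m per rad; it stays where it is left. Pushed at the middle of the grip, the wrench gives when this is about 0.45; over 0.62 is overtightened.
- wrench_fold (a joint): Breakaway joint of the long torque wrench: a pin-and-fork pivot with upright axis, 32 mm from the nut axis. 0 = handle straight (start). It gives at 1.1 N m about the pivot (8 N at the middle of the grip) and folds clockwise to at most 0.27 rad (15 degrees) against that same steady moment; beyond that stop the nut turns on; it has no return spring and stays folded where it is left.
- wrench_axis (a point): Point on the upright axis of the nut under the long torque wrench, at the height of the middle of the wrench (40 mm above the worktop). The nut stands on an aluminium box of 76 x 66 x 28 mm (ears to 102 mm in y), centred on this axis and fixed to the worktop; a dark load of 19 mm diameter rises above the nut to 62 mm above the worktop. The box's yaw is within 0.3 rad of straight.
- wrench_grip (a point): Middle of the long torque wrench's black rubber grip, 165 mm from the nut axis while the wrench is straight, 40 mm above the worktop. The grip is level, 106 mm long, 14 mm wide, 16 mm high (free space of 32 mm below it); its long axis runs through the breakaway pivot. The wrench is 219 mm from nut axis to handle end at most; it reaches from the nut roughly towards the robot.
- plain_spanner_end (a point): End of the short plain one-piece flat steel spanner (13 mm wide, no pivot, no grip) on the nut of the other, like box, 116 mm from that nut's axis, 40 mm above the worktop. It turns if pushed. Must be left alone.
- flux_bottle_center (a point): Centre, half-way up, of the small white flux bottle with black tip (37 mm diameter, 108 mm tall) that stands loose on the worktop between and behind the nuts. Must be left alone.

How it is judged (in metres and radians):
At the end, for the whole second after the job is handed in: The nut is tightened (between 0.25 and 0.62 rad), the wrench's handle stays folded by more than 0.08 rad at its breakaway joint, and both are at rest (value of joint wrench_fold above 0.08 rad and value of joint torque_nut between 0.25 and 0.62 rad and velocity of joint torque_nut between -0.05 and 0.05 rad/s and velocity of joint wrench_fold between -0.05 and 0.05 rad/s); the robot touches nothing.
It fails at once if the nut is overtightened (past 0.62 rad) (value of joint torque_nut above 0.62 rad).
It fails at once if the plain spanner is turned (its end moves more than 15 mm) (distance of plain_spanner_end from where it was at the start of the episode above 0.015 m).
It fails at once if the flux bottle is moved more than 20 mm (distance of flux_bottle_center from where it was at the start of the episode above 0.02 m).
It also fails if it takes over 38 s, if anything falls off the work surface, if the arm or the gripper's body presses on something with over 40 N, if the wrist force passes 120 N, or if a joint passes its speed limit or range.

## Robot

A 7-joint arm with a two-finger parallel gripper is mounted at the origin on a cart in front of the work surface, level with it; the furniture and walls round the work are solid. World frame = base frame: x ahead of the robot, y to its left, z up, the work surface at z = 0. Lengths are in mm, angles in rad, forces in N, time in s.
With the tool pointing down it reaches from about 400 to 875 mm from the base axis. Payload 19.3 kg.
Tool frame: the origin (TCP) lies at the very end of the fingers, on their centre line; the grasp point (between the pads) lies 19 mm behind it (grip_point_offset is the z of the grasp point in the tool frame, in mm); z points along the fingers, y is the line along which they close (so a half turn about z gives the same grasp; the last joint's range is limited). The gripper opens to 85 mm and grips with 20 to 120 N. Pads are 22 mm wide; open, the fingers measure 114 mm over their backs; the gripper's body (76 mm by 85 mm) begins 54 mm behind the grasp point. The pads swing forward as they close: fully open they stand 13 mm farther back than shut.
Start: joints at [1.04, 0.521, -0.036, 1.599, 0.021, 1.021, -0.113], TCP at [277.888, -559.815, 231.291] pointing down, gripper open.
Joint ranges: [-2.91, 2.91], [-0.3, 2.13], [-1.5, 1.42], [0.17, 2.43], [-1.26, 4.41], [0.16, 1.93], [-2.52, 2.52]. Speed limits (rad/s): [1.89, 1.89, 2.39, 2.39, 3.01, 3.01, 3.01].

## Interface

Orientations are given as a 3x3 rotation matrix whose columns are the frame's x, y, z axes.
In Python, from workcell import movep, movel, goto_joints, open_gripper, clamp, wait, inverse_kinematics, read_state, camera, PlanningError, finish_job, grip_point_offset gives the robot as it stands. Calls block until the motion is done:
- movep(position, orientation): joint-space move of the TCP to a pose.
- movel(position, frame=None, max_speed=150, guard=None): straight line of the TCP; frame=None keeps the orientation; max_speed is the mean speed in mm/s. With guard (N) it stops when the force on the tool has changed by that much, and returns True; else False.
- goto_joints(angles): joint-space move.
- open_gripper() and clamp(): open the fingers fully, or close them until they stop; the grip force is fixed at half the most.
- wait(seconds).
- inverse_kinematics(position, orientation): joint angles nearest the present ones, or None.
- read_state(): the state.
- camera(name): name is "scene" or "top" or "wrist"; returns a dict with "image" (420x560x3 uint8, blue, green, red), "range_z" (420x560 float32, mm along the optical axis (not along the pixel's ray), 0 where there is no reading), "fx", "fy", "cx", "cy" (pixels), "dist_coeffs" ([k1, k2, p1, p2, k3] as OpenCV has them; the pictures are not rectified), "cam_to_world" (4x4, takes a point from camera to world coordinates). Camera axes: x right, y up, looking along -z (the intrinsics and any distortion apply to the point x, -y, -z); pixel columns grow to the right and rows downward; lengths in mm; the calibration is good to about 2 mm. A picture is of the moment at which its call begins.
A pose or a line that the arm cannot do raises PlanningError and nothing moves.
- finish_job(): hands the job in; it is judged then, once.
The state is a dict: "time": time; "qpos": joint angles; "qvel": joint speeds; "joint_efforts": joint torques, N m; "eef_pos": TCP position; "tool_rot": TCP orientation; "ft_force": force on the tool from outside, world axes, zero at the start; "torque": the same for the moment, N m; "finger_gap": finger opening in mm; "gripper_force": force on a finger pad.
Only numpy, scipy, OpenCV 4.12 (cv2) and the standard library are available. Lean on these libraries where they do the work, as an engineer would, in place of code of your own. Each camera call takes 0.05 s, during which the arm holds its last target. There are 200 camera calls.

## Working session

There is one attempt and no reset: what is moved stays moved. The work goes in short steps, each a Python script; the robot and the scene stay as the last script left them, time stands still between calls to the robot, and variables do not carry over. Pictures are saved under pics/ and viewed, at most 10 in all, crops included, and the job is handed in when it is done.

```bash
mkdir -p pics; ls; cat > h.py <<'E'
import numpy as np, cv2
from workcell import *
def rays(c, px):
    K=np.array([[c["fx"],0,c["cx"]],[0,c["fy"],c["cy"]],[0,0,1.]])
    u=cv2.undistortPoints(np.array(px,float).reshape(-1,1,2),K,np.array(c["dist_coeffs"],float)).reshape(-1,2)
    T=np.array(c["cam_to_world"]); d=np.c_[u[:,0],-u[:,1],-np.ones(len(u))]@T[:3,:3].T
    return T[:3,3],d
def onplane(c,px,z):
    o,d=rays(c,px); return o+d*((z-o[2])/d[:,2])[:,None]
E
python3 - <<'E'
from h import *
for n in("top","scene"):
    c=camera(n); cv2.imwrite(f"pics/{n}0.png",c["image"]); np.save(f"pics/{n}0.npy",c,allow_pickle=True)
s=read_state();print(s["time"],s["ft_force"],s["finger_gap"])
E
```

```text
pics
0.1 [-0.05941158  0.27033943  0.33418871] 85.12990571720157
```

View pics/top0.png

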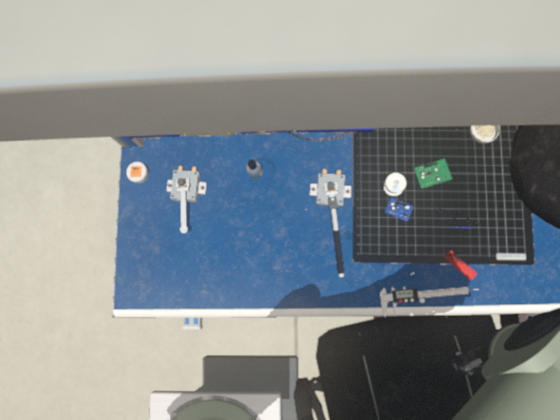

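View pics/scene0.png

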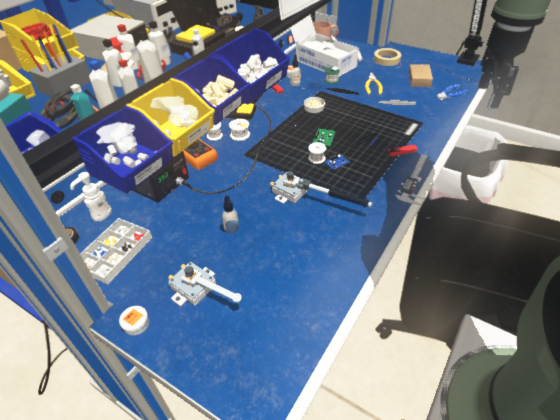

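The top view shows the long wrench's nut at about (331,188), with the black grip running from (335,222) to (341,274). The plain spanner is at (184,185)→(184,230) and the bottle at (254,168). In the scene view the wrench runs from (290,185) to (370,204). Clockwise therefore means pushing the grip towards +y, left in the top view.

```bash
python3 - <<'E'
from h import *
c=np.load("pics/top0.npy",allow_pickle=True).item(); im=c["image"]
hsv=cv2.cvtColor(im,cv2.COLOR_BGR2HSV)
roi=np.zeros(im.shape[:2],np.uint8); roi[205:285,322:351]=1
m=((hsv[...,2]<60)&(roi>0)).astype(np.uint8)
n,l,st,ce=cv2.connectedComponentsWithStats(m); k=1+np.argmax(st[1:,4]); print(st[1:],ce[1:])
p=np.argwhere(l==k)[:,::-1].astype(float)
w=onplane(c,p,44); mu=w.mean(0); _,_,v=np.linalg.svd(w-mu); a=v[0]*np.sign(-v[0][0]); t=(w-mu)@a
print("grip",mu,"axis",a,np.ptp(t),"mid",mu+a*(t.max()+t.min())/2)
print("nut load px",onplane(c,[[331,187],[331,190]],62)[:, :2], "end",onplane(c,[[341,275]],44))
# dark load blob
r=im[172:205,312:352]; cv2.imwrite("pics/crop.png",cv2.resize(np.hstack([r]),None,fx=14,fy=14,interpolation=cv2.INTER_CUBIC))
g=mu+a*(t.max()+t.min())/2; print("nut from grip",g-165*a)
print("spanner",onplane(c,[[184,183],[184,230]],40)[:,:2],"bottle",onplane(c,[[254,168]],54)[:,:2])
E
```

```text
Traceback (most recent call last):
ValueError: attempt to get argmax of an empty sequence
```

```bash
cat > m.py <<'E'
from h import *
c=np.load("pics/top0.npy",allow_pickle=True).item(); im=c["image"]
print(im[245,325:350].tolist())
b=im[...,0].astype(int)
roi=np.zeros(im.shape[:2],np.uint8); roi[205:285,322:351]=1
m=((b<85)&(roi>0)).astype(np.uint8)
n,l,st,ce=cv2.connectedComponentsWithStats(m); k=1+np.argmax(st[1:,4]); print(st[1:])
p=np.argwhere(l==k)[:,::-1].astype(float)
w=onplane(c,p,44); mu=w.mean(0); _,_,v=np.linalg.svd(w-mu); a=v[0]*np.sign(-v[0][0]); t=(w-mu)@a
g=mu+a*(t.max()+t.min())/2
print("grip",mu,"axis",a,np.ptp(t),"mid",g,"nut from grip",g-165*a)
print("nut load px",onplane(c,[[331,187],[331,190]],62)[:, :2], "end",onplane(c,[[341,275]],44))
print("spanner",onplane(c,[[184,183],[184,230]],40)[:,:2],"bottle",onplane(c,[[254,168]],54)[:,:2])
cv2.imwrite("pics/crop.png",cv2.resize(im[170:280,305:360],None,fx=5.4,fy=5.4,interpolation=cv2.INTER_CUBIC))
E
python3 m.py
```

```text
[[153, 109, 69], [153, 105, 65], [154, 109, 66], [156, 110, 71], [157, 114, 77], [158, 115, 79], [156, 111, 74], [157, 113, 75], [154, 111, 75], [138, 100, 68], [91, 70, 57], [73, 66, 62], [78, 72, 70], [76, 70, 67], [78, 69, 63], [104, 78, 59], [134, 95, 58], [151, 106, 60], [155, 109, 66], [153, 107, 66], [153, 108, 65], [153, 106, 62], [151, 105, 58], [153, 106, 61], [154, 106, 61]]
[[334 232   9  41 172]]
grip [ 483.29222724 -305.39039616   44.        ] axis [-9.96417954e-01 -8.45651304e-02 -6.35484009e-17] 96.37337919828667 mid [ 483.207223  -305.3976104   44.       ] nut from grip [ 647.61618538 -291.44436387   44.        ]
nut load px [[ 637.4166773  -292.25972922]
 [ 630.03150157 -292.05132526]] end [[ 428.02316378 -310.78476126   44.        ]]
spanner [[662.290222    72.50892123]
 [543.30327344  69.31421208]] bottle [[ 691.98549994 -105.48922291]]
```

View pics/crop.png

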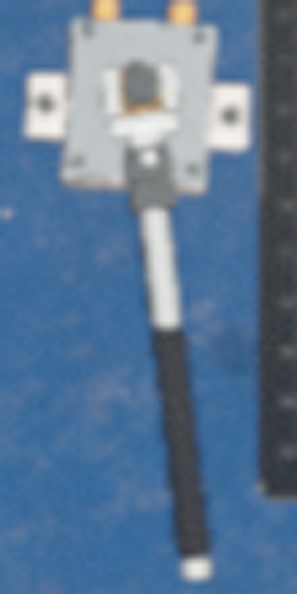

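The crop shows the load at about (331,185) full-frame, the pivot at (333,199), the grip at rows 231–273 and the handle end at (341.7,277). That puts the nut at about (646,-292), with the handle direction at 0.085 rad from -x. Next I close the fingers and hover beside the grip.

```bash
cat >> h.py <<'E'
N=np.array([646.,-292.])
def frame(phi):  # tool x = clockwise push direction, tool z down ; handle dir=(-cos phi,-sin phi)
    t=np.array([-np.sin(phi),np.cos(phi),0]); z=np.array([0,0,-1.]); return np.c_[t,np.cross(z,t),z]
E
python3 - <<'E'
from h import *
print(read_state()["tool_rot"].round(2).tolist() if hasattr(read_state()["tool_rot"],'round') else read_state()["tool_rot"])
clamp()
R=frame(0.085)
for RR in (R,R@np.diag([-1,-1,1.])): print(inverse_kinematics([474,-350,110],RR))
import sys
q=[inverse_kinematics([474,-350,110],RR) for RR in (R,R@np.diag([-1,-1,1.]))]
q0=np.array(read_state()["qpos"]); b=int(np.argmin([9 if x is None else abs(np.array(x)-q0).max() for x in q])); print("use",b)
movep([474,-350,110],R if b==0 else R@np.diag([-1,-1,1.]))
c=camera("wrist"); cv2.imwrite("pics/w1.png",c["image"]); np.save("pics/w1.npy",c,allow_pickle=True)
s=read_state(); print(s["time"],s["eef_pos"],s["ft_force"],s["finger_gap"])
E
```

```text
[[0.9, 0.44, -0.0], [0.44, -0.9, 0.0], [-0.0, -0.0, -1.0]]
[ 0.7553347   0.63189799 -0.3150797   1.78490431  0.26701551  0.76667069
  0.38863274]
[ 0.28011318  0.65414603  0.37273455  1.81143065 -0.33542734  0.73847777
 -2.22330989]
use 0
2.1083 [ 473.29375288 -351.69343924  110.47597082] [-0.22399877 -0.24793192 -0.067706  ] -0.21729965518617378
```

View pics/w1.png

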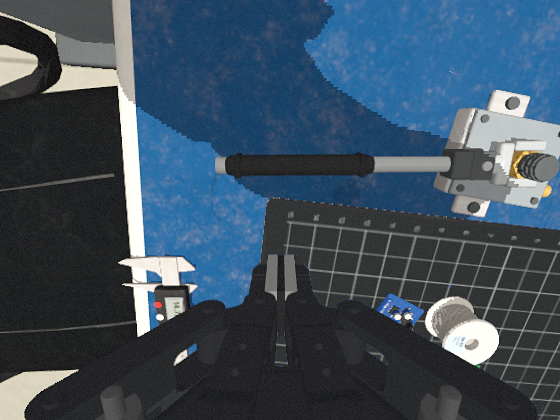

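The wrist view shows the grip from (228,165) to (372,164), the pivot pin at (487,167) and the load top at (545,163). I'll refine the positions from these, then descend and touch the grip with a guard.

```bash
python3 - <<'E'
from h import *
c=np.load("pics/w1.npy",allow_pickle=True).item()
P=onplane(c,[[228,165],[372,164],[218,165]],44)[:,:2]; print("grip ends",P.round(1).tolist())
print("pivot",onplane(c,[[487,167]],46)[:,:2],"load",onplane(c,[[545,163]],62)[:,:2])
g=P[:2].mean(0); a=(P[0]-P[1])/np.linalg.norm(P[0]-P[1]); print("mid",g,np.linalg.norm(P[0]-P[1]),"phi",np.arctan2(-a[1],-a[0]),"N",g-165*a)
R=frame(0.085)
movel([474,-348,24],R,max_speed=80)
s=read_state(); print(s["time"],s["eef_pos"],s["ft_force"])
r=movel([474,-300,24],R,max_speed=25,guard=2.5)
s=read_state(); print(r,s["time"],s["eef_pos"],s["ft_force"])
E
```

```text
grip ends [[433.4, -308.0], [532.8, -298.9], [426.4, -308.5]]
pivot [[ 612.42865662 -293.84441479]] load [[ 638.15282992 -286.35978256]]
mid [ 483.06874681 -303.46070079] 99.83432469005204 phi 0.09050053407663684 N [ 647.39350427 -288.54848817]
3.3333 [ 474.2486462  -348.20870046   24.50091417] [-0.11467001 -0.84928604  0.20120452]
True 4.3917 [ 473.77212402 -323.35875496   23.75278942] [ 0.01027316 -0.38347592 -0.0735845 ]
```

```bash
cat >> h.py <<'E'
N=np.array([647.,-290.]); R0=np.array([474-647,-323.4+290])
def arc(d):  # TCP after clockwise handle turn d about nut
    c,s=np.cos(d),np.sin(d); p=N+np.array([[c,s],[-s,c]])@R0; return [p[0],p[1],24.]
def push(d0,d1,st=0.05):
    for d in np.arange(d0+st,d1+1e-6,st):
        movel(arc(d),frame(0.085-d),max_speed=45)
        s=read_state(); f=np.array(s["ft_force"]); t=frame(0.085-d)[:,0]
        print(f"{d:.3f} t={s['time']:.2f} err={np.round(np.array(s['eef_pos'])-arc(d),1)} Ft={f@t:.1f} f={f.round(1)}")
def snap(n,cam="wrist"):
    c=camera(cam); cv2.imwrite(f"pics/{n}.png",c["image"]); np.save(f"pics/{n}.npy",c,allow_pickle=True)
E
python3 - <<'E'
from h import *
push(0,0.3); snap("w2"); snap("t2","top")
E
```

```text
0.050 t=4.74 err=[ 0.   0.1 -0.1] Ft=-0.5 f=[-1.2 -0.5  0.8]
0.100 t=5.08 err=[ 0.1  0.1 -0. ] Ft=-0.8 f=[-1.1 -0.8 -0.4]
0.150 t=5.42 err=[0.1 0.  0. ] Ft=-0.7 f=[ 0.2 -0.7 -0.6]
0.200 t=5.77 err=[ 0.1 -0.   0. ] Ft=-1.2 f=[ 0.2 -1.3  0.4]
0.250 t=6.11 err=[ 0.1 -0.  -0. ] Ft=-1.5 f=[ 0.8 -1.7  0.4]
0.300 t=6.45 err=[ 0. -0.  0.] Ft=-2.0 f=[ 0.7 -2.2 -0.1]
```

View pics/w2.png

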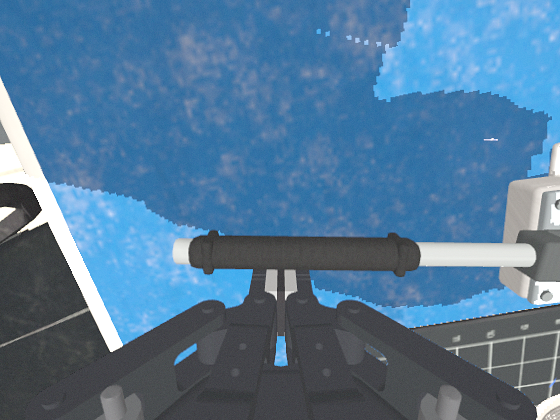

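The grip lies level on the closed fingers at (200–410, 253), pivot fork at (545,255), so contact is good and there's no obvious fold yet. Pushing on to 0.5, then backing off to look from above.

```bash
cat >> h.py <<'E'
def look(d,n,h=115):
    R=frame(0.085-d); p=np.array(read_state()["eef_pos"]); t=R[:,0]
    p1=p-15*t; movel(p1,R,max_speed=60); p2=p1-15*t; p2[2]=h; movel(p2,R,max_speed=120); snap(n)
    s=read_state(); print(s["time"],s["eef_pos"])
E
python3 - <<'E'
from h import *
push(0.3,0.5); look(0.5,"w3")
E
```

```text
0.350 t=6.89 err=[ 0. -0. -0.] Ft=-2.3 f=[ 0.2 -2.4  0.5]
0.400 t=7.23 err=[-0.   0.1 -0. ] Ft=-1.9 f=[ 1.5 -2.5  0.4]
0.450 t=7.58 err=[-0.   0.1 -0. ] Ft=-1.6 f=[ 0.3 -1.8  1.1]
0.500 t=7.92 err=[-0.   0.1 -0. ] Ft=-2.4 f=[-0.5 -2.4 -0.1]
9.2833 [ 466.74831604 -263.36597398  114.26251052]
```

View pics/w3.png

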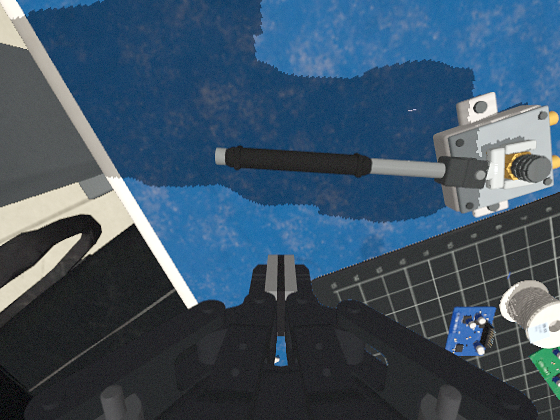

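The grip runs (232,156)→(368,164), the pivot pin is at (481,175) and the load top at (537,167). The handle now bends visibly against the head, so I'll put numbers on it.

```bash
python3 - <<'E'
from h import *
for n,roi in (("w1",(140,195,215,385)),("w3",(135,185,215,380))):
    c=np.load(f"pics/{n}.npy",allow_pickle=True).item(); im=c["image"]
    m=np.zeros(im.shape[:2],np.uint8); r=roi
    m[r[0]:r[1],r[2]:r[3]]=(im[r[0]:r[1],r[2]:r[3]].max(2)<60)
    k,l,st,ce=cv2.connectedComponentsWithStats(m); i=1+np.argmax(st[1:,4])
    p=np.argwhere(l==i)[:,::-1]; w=onplane(c,p,42)[:,:2]; mu=w.mean(0); v=np.linalg.svd(w-mu,full_matrices=False)[2][0]; v*=-np.sign(v[0])
    pv,ld={"w1":([487,167],[545,163]),"w3":([481,175],[537,167])}[n]
    P=onplane(c,[pv],46)[0,:2]; L=onplane(c,[ld],62)[0,:2]; nrm=np.array([-v[1],v[0]])
    hv=P-L
    print(n,st[i].tolist(),"grip",mu.round(1),"phi",np.arctan2(-v[1],-v[0]).round(3),"pivot",P.round(1),"load",L.round(1),"offsets from grip line pivot,load,N:",((P-mu)@nrm).round(1),((L-mu)@nrm).round(1),((N-mu)@nrm).round(1),"headphi",np.arctan2(-hv[1],-hv[0]).round(3))
E
```

```text
w1 [225, 152, 149, 26, 3002] grip [ 482.7 -303.9] phi 0.088 pivot [ 612.4 -293.8] load [ 638.2 -286.4] offsets from grip line pivot,load,N: 1.4 -3.7 0.7 headphi 0.283
w3 [225, 146, 147, 31, 2908] grip [ 497.1 -223.5] phi -0.477 pivot [ 613.2 -284.3] load [ 639.9 -286.8] offsets from grip line pivot,load,N: 0.8 -9.3 -9.7 headphi -0.093
```

The handle turned 0.565 rad and the head about 0.3–0.38 rad, so the fold is about 0.19–0.27 rad. That puts the nut at its give point of about 0.46–0.5. The arm is clear, so I'm handing in.

```bash
python3 - <<'E'
from workcell import *
print(finish_job()); print(read_state()["time"])
E
```

```text
the job is handed in; nothing more can be done
None
the job is handed in; nothing more can be done
```

I pushed the wrench clockwise until its joint gave, leaving the handle folded by an estimated 0.19–0.27 rad and the nut at an estimated 0.46–0.50 rad, then backed the arm clear and handed in after about 9 s; no verdict came back. I never went near the spanner or the bottle.

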